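# Clamp the power sensor in its calibration cradle

### The arm

A 6-joint arm with a two-finger parallel gripper is mounted at the origin on the work surface. World frame = base frame: x ahead of the robot, y to its left, z up, the work surface at z = 0. Lengths are in m, angles in rad, forces in N, time in s.
With the tool pointing down it reaches from about 0.425 to 1.125 m from the base axis. Payload 14.9 kg.
Tool frame: the origin (TCP) lies midway between the tips of the shut fingers; the grasp point (between the pads) lies 19 mm behind it (grasp_offset is the distance from the TCP to the grasp point, in m); z points along the fingers, y is the line along which they close (so a half turn about z gives the same grasp; the last joint's range is limited). The gripper opens to 91 mm and grips with 3 to 60 N. Pads are 32 mm wide; open, the fingers measure 118 mm over their backs; the gripper's body (76 mm by 178 mm) begins 60 mm behind the grasp point.
Start: joints at [1.112, 0.379, 1.734, -0, 1.028, -0.033], TCP at [0.289, 0.638, 0.192] pointing down, gripper open.
Joint ranges: [-2.77, 2.77], [-0.74, 2.19], [0, 2.66], [-1.06, 4.2], [0.31, 2.87], [-3.08, 3.08]. Speed limits (rad/s): [1.89, 1.89, 2.39, 3.14, 3.14, 3.14].

### API

Orientations are given as a unit quaternion [w, x, y, z].
In Python, from bench import * gives the robot as it stands. Calls block until the motion is done:
- move_to(position, orientation): joint-space move of the TCP to a pose.
- move_straight(position, vel=0.15, frame=None, guard=None): straight line of the TCP; frame=None keeps the orientation; vel is the mean speed in m/s. With guard (N) it stops when the force on the tool has changed by that much, and returns True; else False.
- move_j(angles): joint-space move.
- move_gripper(opening, f_grip=None): finger opening in m; f_grip is the grip in N (None keeps the last); returns when the fingers have stopped.
- dwell(seconds).
- solve_ik(position, orientation): joint angles nearest the present ones, or None.
- get_obs(): the state.
- read_camera(name): name is "scene" or "top"; returns a dict with "pixels" (384x512x3 uint8, red, green, blue), "camera_matrix" (3x3 intrinsics, pixels), "eye" and "orientation" of the camera in the world. Camera axes: x right, y up, looking along -z (the intrinsics and any distortion apply to the point x, -y, -z); pixel columns grow to the right and rows downward; lengths in m; the calibration is good to about 2 mm. A picture is of the moment at which its call begins. There is no depth.
A pose or a line that the arm cannot do raises IKError and nothing moves.
- sign_off(): hands the job in; it is judged then, once.
The state is a dict: "clock": time; "joint_pos": joint angles; "qd": joint speeds; "effort": joint torques, N m; "tool_pos": TCP position; "ee_rot": TCP orientation; "force": force on the tool from outside, world axes, zero at the start; "torque": the same for the moment, N m; "width": finger opening in m; "grip_force": force on a finger pad.
Only numpy, scipy, OpenCV 4.12 (cv2) and the standard library are available. Lean on these libraries where they do the work, as an engineer would, in place of code of your own. Each camera call takes 0.05 s, during which the arm holds its last target. There are 200 camera calls.

### The job

The power sensor lies loosely in the mouth of its calibration cradle. Slide it fully home against the end stop, then turn the clamp knob clockwise until the foot bears on the sensor firmly but gently, the screw's sprung bush lifted by about a third of its free movement; let your grasp follow the knob as it goes down, so that the screw is never forced along its axis. Let go and leave everything else on the bench where it is.

Things in the scene. Friction and masses are not known exactly. Their poses are not given: they have to be found in the camera images.
- cradle: Fixed cradle on the bench: grey plate 220 x 130 x 15 mm. Origin: centre of its underside. x runs along the channel from the open mouth (-x end, nearer the robot) to the end stop (+x end), z up. Two steel guide rails, 8 mm high and 33 mm apart, stand on the plate from x = -50 to +70 mm and keep the sensor straight.
- end_stop (a point): Middle of the end stop's face, at cradle x = +75 mm, 15 mm above the plate: two steel cheeks 26 mm high with a 24 mm gap between them that lets the sensor's connector through. Axes as the cradle's.
- bridge (a point): Middle of the top of the fixed steel bridge that carries the clamp screw: cradle x = +30 mm, y = 0, 106 mm above the bench. The bridge is 34 mm along x, 116 mm along y, 16 mm thick, on two posts at its ends. Axes as the cradle's.
- sensor: Loose power sensor: pale box 150 x 30 x 34 mm (x, y, z), about 0.3 kg, lying between the rails, top 49 mm above the bench. Origin: centre of its underside. A round connector 16 mm long sticks out of its +x end. It takes a few newtons to slide. It starts 20 to 50 mm short of home. Home, its +x face touches the end stop, its origin is at cradle x = 0 and its flat -x end at x = -75 mm, 25 mm clear of the rails.
- knob_grip (a point): On the vertical screw axis (that of the bridge point), 14 mm below the top of its black round knob, 34 mm diameter, 30 mm high. Clockwise from above screws knob and foot down through the bush, 36 mm a turn (5.73 mm per rad), travel 34 mm; at the top this point is 166 mm above the bench. The screw stays where left; free turning takes 0.16 N m, each newton on the foot adds 0.0057 N m.
- screw: The clamp screw with knob and foot. Origin: on its axis, 90 mm below knob_grip. The round foot (22 mm wide, 7 mm thick, underside down) hangs below it on a rod whose setting differs: its underside is 0 to 8 mm below this origin. Once the foot meets the sensor the knob stops going down; turning on lifts the bush instead and loads the foot. Firm but gentle: about 14 N.
- bush_top (a point): Middle of the top of the brass bush (22 mm wide), the screw's nut, 4 mm proud of the bridge when unloaded. A spring lets it shift up or down, 10 N per mm, between stops 4 mm either way. It rises by the load on the foot, and yields to any push or pull along the axis on the knob: over 12 N there, while the foot is off the sensor, is forcing it; a shift of 3.3 mm always is.
- motor: Bystander: small motor lying on a foot plate, 80 mm high.
- analyser: Bystander: dark hand-held instrument 160 x 110 x 45 mm, lying flat.
- adapter: Bystander: small black box 55 x 45 x 35 mm.
Mind the look-alikes: they are no part of the job. Of the things that look like the sensor, the largest one is meant.

How it is judged:
By the outcome, as a careful person would: the job done as asked, in the order asked, and still so for the second after the job is handed in, with the robot touching nothing.
It also fails if it takes over 72 s, if anything falls off the work surface, if the arm or the gripper's body presses on something with over 40 N, if the wrist force passes 120 N, or if a joint passes its speed limit or range.

## Working session

There is one attempt and no reset: what is moved stays moved. The work goes in short steps, each a Python script; the robot and the scene stay as the last script left them, time stands still between calls to the robot, and variables do not carry over. Pictures are saved under pics/ and viewed, at most 10 in all, crops included, and the job is handed in when it is done.

```bash
ls; mkdir -p pics; python3 - <<'E'
from bench import *
import cv2
for n in("scene","top"):
    c=read_camera(n); cv2.imwrite(f"pics/{n}0.png",c["pixels"][:,:,::-1]); print(n,[ (k,v.tolist() if hasattr(v,'tolist') else v) for k,v in c.items() if k!="pixels"])
o=get_obs();print(o)
E
```

```text
pics
scene [('camera_matrix', [[378.36636551490545, 0.0, 255.30903655006856], [0.0, 378.36636551490545, 193.08512323459652], [0.0, 0.0, 1.0]]), ('eye', [0.9560140975309236, -0.6085927597074668, 0.7201615600932321]), ('orientation', [0.864776203773111, 0.4040882315961751, 0.12867937666720355, 0.2689171554471428])]
top [('camera_matrix', [[357.1607454504144, 0.0, 256.10819152296295], [0.0, 357.1607454504144, 192.0064570992983], [0.0, 0.0, 1.0]]), ('eye', [0.35016502624099455, -0.04126973808354095, 1.0825576883939059]), ('orientation', [-0.7008405868151898, -0.06928292850319749, 0.06428449314694049, 0.7070288902381587])]
{'clock': 0.1, 'joint_pos': array([ 1.11172404e+00,  3.79404973e-01,  1.73472177e+00, -1.77825860e-05,
        1.02849351e+00, -3.32662625e-02]), 'qd': array([ 5.97573482e-04, -4.87765673e-04, -1.41234393e-03,  8.58053081e-04,
        5.44454777e-04, -8.39174711e-05]), 'effort': array([-2.24246622e-03, -7.65037394e+01, -4.35290337e+01,  6.51724963e-02,
        3.98355117e-02, -7.43728083e-05]), 'tool_pos': array([0.28895684, 0.63715725, 0.19162   ]), 'ee_rot': array([-1.17824610e-04,  2.11293734e-01,  9.77422475e-01, -5.00166330e-04]), 'force': array([ 0.23957311, -0.71590449, -0.21884879]), 'torque': array([ 0.00176761, -0.02828968, -0.02092185]), 'grip_force': 0.0, 'width': 0.09114601345698423}
```

View pics/scene0.png

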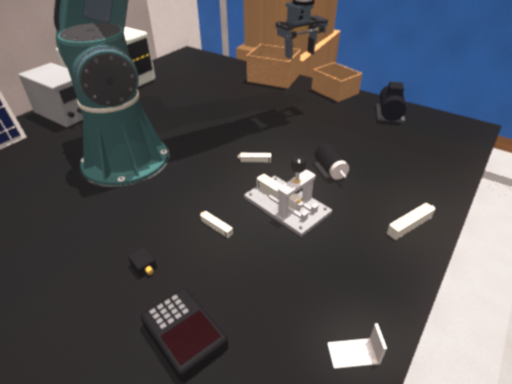

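View pics/top0.png

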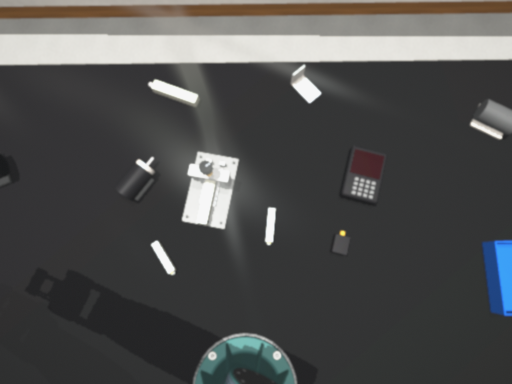

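The pictures show the cradle at top (210,190) / scene (288,203). There are four pale bars that could be the sensor: in the cradle at top (206,203), and loose at (175,92), (270,226) and (163,257). Only the first lies in the cradle mouth. I'll enlarge to confirm.

```bash
cat > h.py <<'E'
import numpy as np, cv2
from scipy.spatial.transform import Rotation as R
def rot(q): return R.from_quat([q[1],q[2],q[3],q[0]]).as_matrix()
def ray(c,p):
    K=c["camera_matrix"]; d=np.linalg.inv(K)@[p[0],p[1],1]; d=np.array([d[0],-d[1],-d[2]])
    return np.array(c["eye"]),rot(c["orientation"])@d
def plane(c,p,z):
    e,d=ray(c,p); return e+d*(z-e[2])/d[2]
def proj(c,P):
    v=rot(c["orientation"]).T@(np.array(P)-c["eye"]); v=c["camera_matrix"]@[v[0],-v[1],-v[2]]; return v[:2]/v[2]
E
python3 - <<'E'
from bench import *
from h import *
a=read_camera("scene")["pixels"][145:245,230:345]; b=read_camera("top")["pixels"][140:240,155:270]
f=lambda i:cv2.resize(i,None,fx=5.5,fy=5.5,interpolation=cv2.INTER_CUBIC)[:,:,::-1]
cv2.imwrite("pics/a.png",f(a)); cv2.imwrite("pics/b.png",f(b))
c=read_camera("top"); g=cv2.cvtColor(c["pixels"],cv2.COLOR_RGB2GRAY); g[:66]=0
n,l,s,ce=cv2.connectedComponentsWithStats((g>110).astype(np.uint8))
for i in range(1,n):
    if s[i,4]>60:
        ys,xs=np.where(l==i); r=cv2.minAreaRect(np.c_[xs,ys].astype(np.float32)); q=[plane(c,p,.025) for p in cv2.boxPoints(r)]
        print(s[i],np.round(r[0],1),np.linalg.norm(q[0]-q[1]).round(3),np.linalg.norm(q[1]-q[2]).round(3),plane(c,r[0],.025).round(3))
E
```

```text
[291  66  31  38 620] [304.1  85.1] 0.072 0.124 [ 0.899 -0.191  0.025]
[148  79  52  28 661] [173.3  91.2] 0.046 0.177 [0.883 0.227 0.025]
[483 100  29  29 477] [500.1 113.8] 0.057 0.097 [ 0.795 -0.8    0.025]
[470 119  33  21 272] [486.2 129.1] 0.026 0.105 [ 0.745 -0.75   0.025]
[ 181  151   58   79 3323] [208.1 189.1] 0.226 0.154 [0.563 0.111 0.025]
[136 156  18  18 168] [144.5 164.5] 0.053 0.054 [0.642 0.307 0.025]
[351 177  25  22 359] [363.  187.4] 0.057 0.066 [ 0.564 -0.357  0.025]
[265 207  12  39 344] [269.9 225.9] 0.114 0.028 [ 0.45  -0.075  0.025]
[151 240  25  35 358] [163.1 257.8] 0.028 0.115 [0.36  0.238 0.025]
[495 241  17  74 874] [503.  277.5] 0.047 0.206 [ 0.296 -0.741  0.025]
[ 203  333   94   51 1448] [252.7 354.7] 0.109 0.269 [ 0.094 -0.022  0.025]
```

View pics/a.png

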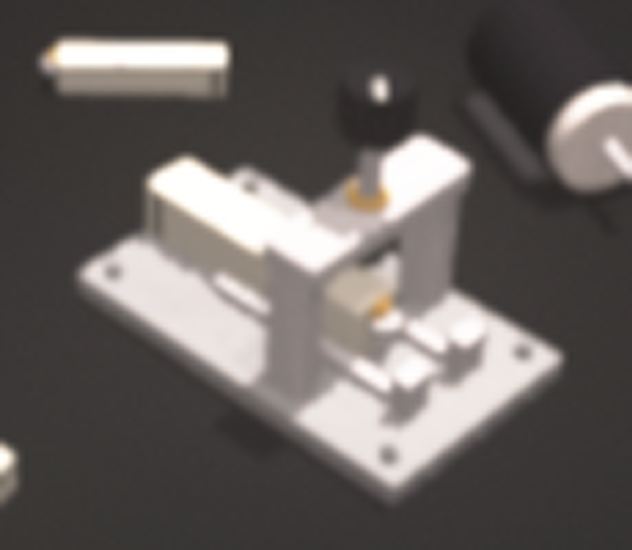

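View pics/b.png

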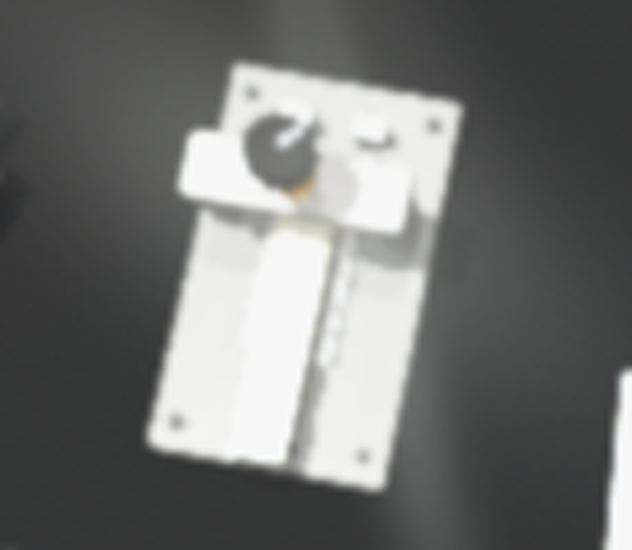

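Confirmed: the largest bar lying in the cradle, between the rails and under the bridge (scene crop (210,210), top crop (280,340)), is the sensor. The small bars are about 115 mm long, and the bar at top (173,91) is away from the cradle. Next I fit the cradle pose from its known corners in both views.

```bash
cat > loc.py <<'E'
from bench import *
from h import *
from scipy.optimize import least_squares
T=read_camera("top");S=read_camera("scene")
ct=lambda p:(np.array(p)+.5)/5.5-.5+[155,140]
cs=lambda p:(np.array(p)+.5)/5.5-.5+[230,145]
obs=[(T,ct(p),q) for p,q in [((235,63),(.11,.065,.015)),((462,103),(.11,-.065,.015)),((385,490),(-.11,-.065,.015)),((148,447),(-.11,.065,.015)),
 ((190,128),(.047,.058,.106)),((404,235),(.013,-.058,.106)),((178,193),(.013,.058,.106))]]
obs+=[(S,cs(p),q) for p,q in [((80,275),(-.11,-.065,.015)),((392,484),(.11,-.065,.015)),((562,354),(.11,.065,.015)),((470,165),(.047,.058,.106)),((313,275),(.047,-.058,.106))]]
def w(v,q): c,s=np.cos(v[2]),np.sin(v[2]); return [v[0]+c*q[0]-s*q[1],v[1]+s*q[0]+c*q[1],q[2]]
f=lambda v:np.concatenate([proj(c,w(v,q))-p for c,p,q in obs])
r=least_squares(f,[.56,.11,-.15],loss="soft_l1"); v=r.x
if __name__=="__main__":
    print(v); print(f(v).reshape(-1,2).round(1).tolist())
    for c,p,q in obs[:7]: print((plane(c,p,q[2])-w(v,q)).round(4))
    print("axis",w(v,(.03,0,0)))
    for z in (.16,.17,.18): print(z,"knobtop T",(proj(T,w(v,(.03,0,z)))-[155,140])*5.5,"S",(proj(S,w(v,(.03,0,z)))-[230,145])*5.5)
    print("bush S",(proj(S,w(v,(.03,0,.11)))-[230,145])*5.5)
    R0=lambda P:(np.array([[np.cos(v[2]),np.sin(v[2])],[-np.sin(v[2]),np.cos(v[2])]])@(P[:2]-v[:2])).round(4)
    print("sensor end T",R0(plane(T,ct((232,462)),.049)),R0(plane(T,ct((288,466)),.049)),"S",R0(plane(S,cs((149,185)),.049)),R0(plane(S,cs((187,158)),.049)))
E
python3 loc.py
```

```text
[ 0.56515058  0.10413996 -0.1908971 ]
[[0.2, 0.2], [-0.2, 0.2], [-0.2, -0.3], [0.5, -0.3], [0.6, 0.2], [-0.5, -0.5], [0.2, -0.1], [-1.0, -0.5], [0.3, 0.4], [-0.1, 0.2], [0.3, -0.5], [-0.0, -1.0]]
[ 0.0008  0.0005 -0.    ]
[ 0.0006 -0.0005 -0.    ]
[-0.0008 -0.0007 -0.    ]
[-0.0009  0.0013 -0.    ]
[ 0.0007  0.0018 -0.    ]
[-0.0014 -0.0015 -0.    ]
[-0.0002  0.0005 -0.    ]
axis [np.float64(0.5946056092489519), np.float64(0.09844776573497267), 0]
0.16 knobtop T [278.99512921 151.41194735] S [372.91228082 104.26181544]
0.17 knobtop T [275.94563227 146.09381032] S [374.36319048  86.47748552]
0.18 knobtop T [272.83195236 140.66374207] S [375.83365739  68.45343524]
bush S [365.93787483 189.74965831]
sensor end T [-0.1132  0.0128] [-0.1099 -0.0167] S [-0.1044 -0.0151] [-0.1069  0.0161]
```

```bash
sed -i '/^T=read/,$!b' loc.py; cat > g.py <<'E'
from bench import *
from h import *
V=np.array([0.56515,0.10414,-0.1909])
def W(x,y,z): c,s=np.cos(V[2]),np.sin(V[2]); return np.array([V[0]+c*x-s*y,V[1]+s*x+c*y,z])
def C(p): c,s=np.cos(V[2]),np.sin(V[2]); d=np.array(p[:2])-V[:2]; return np.round([c*d[0]+s*d[1],-s*d[0]+c*d[1],p[2]],4)
def Q(a):  # tool down, tool y at world angle a
    y=np.array([np.cos(a),np.sin(a),0]); z=np.array([0,0,-1.]); q=R.from_matrix(np.c_[np.cross(y,z),y,z]).as_quat(); return np.array([q[3],*q[:3]])
E
python3 - <<'E'
from g import *
c=[(a,solve_ik(W(-.148,0,.028),Q(V[2]+a))) for a in(np.pi/2,-np.pi/2)]
print(c); c=[k for k in c if k[1] is not None]
q0=get_obs()["joint_pos"]; a=min(c,key=lambda k:abs(k[1]-q0).max())[0]
move_gripper(0); move_to(W(-.148,0,.15),Q(V[2]+a)); move_straight(W(-.148,0,.028),vel=.1)
o=get_obs();print(o["clock"],C(o["tool_pos"]),o["force"],a,o["width"])
h=move_straight(W(-.080,0,.028),vel=.03,guard=15)
o=get_obs();print(h,o["clock"],C(o["tool_pos"]),o["force"])
E
```

```text
[(1.5707963267948966, array([ 2.52142588e-01,  2.71367478e-01,  2.29856752e+00, -4.44089210e-16,
        5.71657660e-01, -1.12775374e+00])), (-1.5707963267948966, array([ 2.52142588e-01,  2.71367478e-01,  2.29856752e+00, -4.44089210e-16,
        5.71657660e-01,  2.01383891e+00]))]
4.975 [-0.1477  0.0002  0.0284] [0.42243438 0.46550836 0.56653153] 1.5707963267948966 0.0004860079568149578
False 7.3917 [-0.0801 -0.      0.028 ] [-0.35118358 -0.50479094  0.19971361]
```

```bash
python3 - <<'E'
from g import *
a=read_camera("scene")["pixels"][125:245,220:345]
cv2.imwrite("pics/c.png",cv2.resize(a,None,fx=5,fy=5,interpolation=cv2.INTER_CUBIC)[:,:,::-1])
E
```

```text
(no output)
```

View pics/c.png

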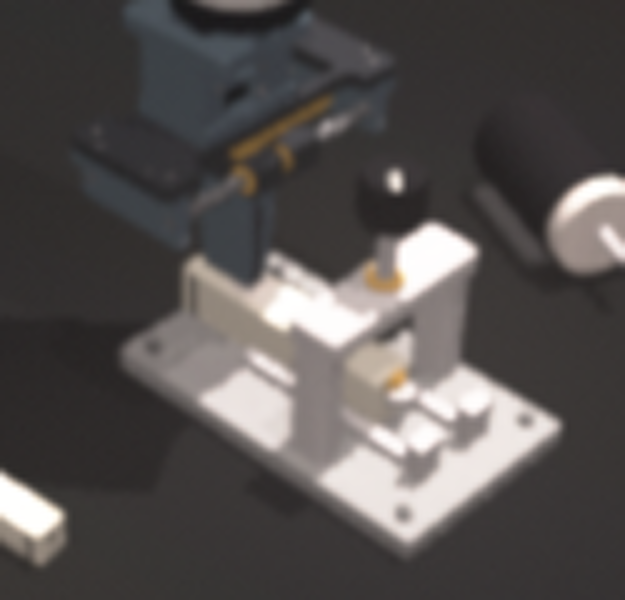

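```bash
python3 - <<'E'
from g import *
S=read_camera("scene");T=read_camera("top");o=get_obs();p=o["tool_pos"];print(p,o["joint_pos"],o["force"])
for z in(.0,.03,.06,.1): P=p+[0,0,z];print(z,(proj(S,P)-[220,125])*5)
for q in((-.108,-.015,.049),(-.108,.015,.049),(-.108,-.015,.015),(-.075,-.015,.049),(-.075,.015,.049),(.042,-.015,.015),(.042,-.015,.049),(.075,-.015,.049),(.075,-.015,.015)): print(q,(proj(S,W(*q))-[220,125])*5)
a=T["pixels"][140:255,155:270]
cv2.imwrite("pics/d.png",cv2.resize(a,None,fx=5,fy=5,interpolation=cv2.INTER_CUBIC)[:,:,::-1])
E
```

```text
[0.48658706 0.11932863 0.02802704] [ 1.93969069e-01  3.46101683e-01  2.18244641e+00 -7.55243411e-06
  6.12994393e-01 -1.18595585e+00] [-1.23756679  0.34421994 -0.06402986]
0.0 [230.99585504 301.48723519]
0.03 [231.68411913 260.76317448]
0.06 [232.39710429 218.57638737]
0.1 [233.38856466 159.91243398]
(-0.108, -0.015, 0.049) [179.09801719 263.37739343]
(-0.108, 0.015, 0.049) [215.34520191 241.60604776]
(-0.108, -0.015, 0.015) [179.34763953 308.83402389]
(-0.075, -0.015, 0.049) [219.4240288 288.2863913]
(-0.075, 0.015, 0.049) [255.68264102 265.79153168]
(0.042, -0.015, 0.015) [370.19277964 430.31625127]
(0.042, -0.015, 0.049) [373.9990088  383.76590178]
(0.075, -0.015, 0.049) [421.19893131 412.92084972]
(0.075, -0.015, 0.015) [416.32041395 459.67873729]
```

View pics/d.png

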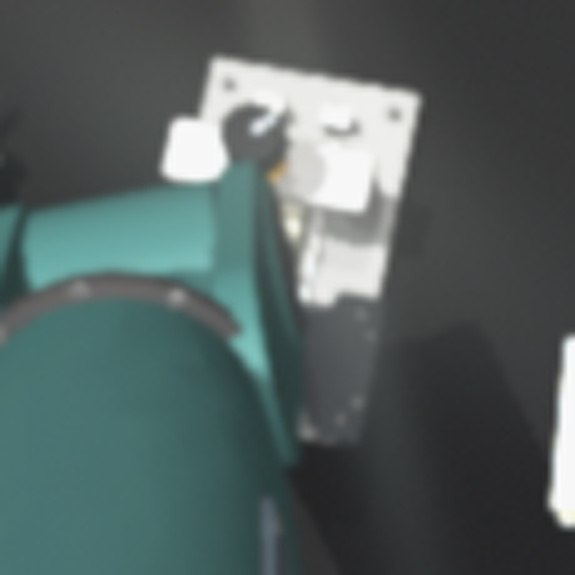

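```bash
python3 - <<'E'
from g import *
A=cv2.imread("pics/scene0.png")[168:228,245:320];S=read_camera("scene")["pixels"][168:228,245:320,::-1]
f=lambda i:cv2.resize(i,None,fx=7,fy=7,interpolation=cv2.INTER_CUBIC)[:, :400]
g=lambda i:(255*(i/255.)**.6).astype(np.uint8)
cv2.imwrite("pics/e.png",np.hstack([f(A),f(g(S))]))
E
```

```text
(no output)
```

View pics/e.png

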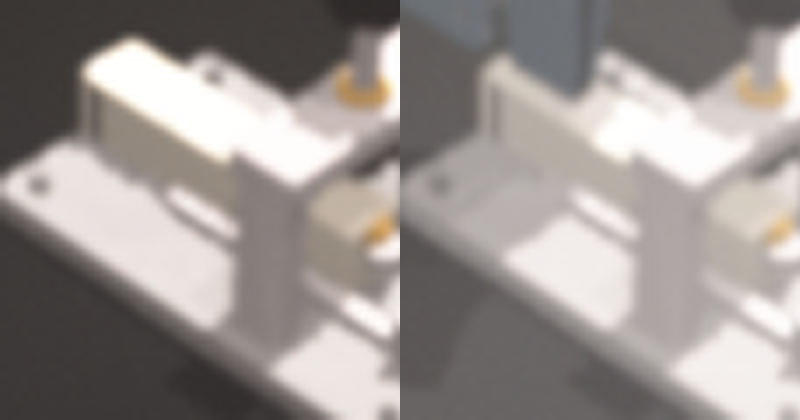

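```bash
python3 - <<'E'
from g import *
S=read_camera("scene")
for z in(.107,.128):
  for x in(-.118,-.042):
    for y in (-.089,.089): print(z,x,y,((proj(S,W(x,y,z))-[220,125])*5).round())
for z in (.028,.049): print(z,[((proj(S,W(x,-.0135,z))-[220,125])*5).round().tolist() for x in(-.096,-.064)])
E
```

```text
0.107 -0.118 -0.089 [ 69. 229.]
0.107 -0.118 0.089 [292. 104.]
0.107 -0.042 -0.089 [166. 291.]
0.107 -0.042 0.089 [389. 155.]
0.128 -0.118 -0.089 [ 67. 198.]
0.128 -0.118 0.089 [293.  73.]
0.128 -0.042 -0.089 [166. 259.]
0.128 -0.042 0.089 [391. 124.]
0.028 [[195.0, 300.0], [234.0, 324.0]]
0.049 [[195.0, 271.0], [235.0, 296.0]]
```

The pictures show the sensor hasn't moved and the fingertips are over its top, at about scene (265,180). So the real tips sit higher than the reported TCP. I'll back off and touch the bench gently to measure the offset.

```bash
python3 - <<'E'
from g import *
S=read_camera("scene")
for z in(.192,.213): print(z,proj(S,[.289,.637,z]), [proj(S,np.array([.289,.637,z])+s*.0455*np.array([np.cos(a),np.sin(a),0])).round(1) for s in(-1,1) for a in [2*np.arctan2(.2113,.9774)+np.pi/2]])
p=get_obs()["tool_pos"]
move_straight(p+[0,0,.01],vel=.08); move_straight(W(-.150,0,.038),vel=.1); dwell(.2)
o=get_obs();print(C(o["tool_pos"]),o["force"])
h=move_straight(W(-.150,0,.0),vel=.025,guard=6)
o=get_obs();print(h,o["clock"],C(o["tool_pos"]),o["force"])
E
```

```text
0.192 [298.91326524  61.11915381] [array([297.8,  65.7]), array([300. ,  56.8])]
0.213 [299.3017233  55.5022806] [array([298.2,  60. ]), array([300.4,  51.2])]
[-0.1495  0.      0.038 ] [-0.19554446 -0.88392835 -0.79596099]
False 10.6833 [-1.499e-01  0.000e+00  1.000e-04] [-0.4724213  -0.53951655  1.08256746]
```

```bash
python3 - <<'E'
from g import *
h=move_straight(W(-.150,0,-.03),vel=.02,guard=5)
o=get_obs();print(h,o["clock"],C(o["tool_pos"]),o["force"])
if h: move_straight(W(-.150,0,o["tool_pos"][2]+.03),vel=.08); dwell(.2); o=get_obs();print(o["tool_pos"],o["force"])
E
```

```text
True 11.7083 [-0.15   -0.     -0.0215] [-2.24413445 -0.34602043 13.79780064]
[0.41755398 0.13251745 0.00810201] [ 0.58943427 -0.36497328  0.10453514]
```

Bench contact came at a reported z of -0.0215, so the real tips are about 21 mm above the reported TCP. The picture of the gripper body agrees. I'll apply that offset and push again.

```bash
echo 'DZ=-.021  # reported TCP z = true tip z + DZ' >> g.py; python3 - <<'E'
from g import *
h=move_straight(W(-.148,0,.028+DZ),vel=.1)
h=move_straight(W(-.075,0,.028+DZ),vel=.03,guard=14)
o=get_obs();print(h,o["clock"],C(o["tool_pos"]),o["force"])
S=read_camera("scene")["pixels"][145:245,230:345]
cv2.imwrite("pics/f.png",cv2.resize(S,None,fx=5.5,fy=5.5,interpolation=cv2.INTER_CUBIC)[:,:,::-1])
E
```

```text
True 14.3917 [-0.0917 -0.0003  0.0066] [-1.05554345 -0.21329787  1.12520792]
```

View pics/f.png

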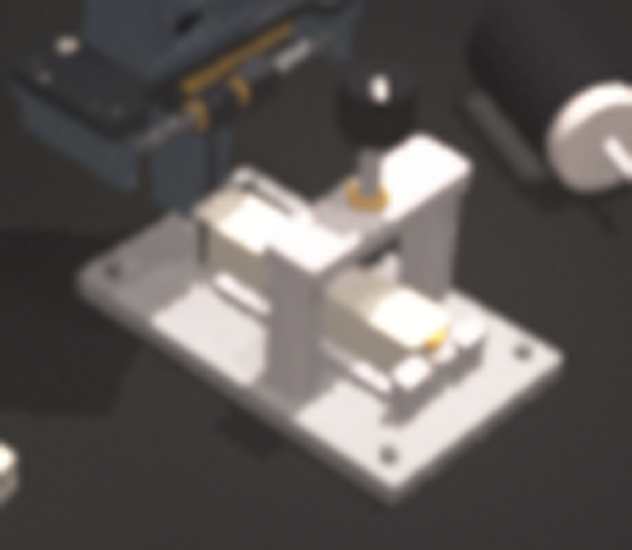

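Home: the TCP stopped at cradle x = -91.7 mm (75 + 16), and the picture shows the sensor's front face at the cheeks with the connector between them, around crop (435,335). Next is the knob.

```bash
python3 - <<'E'
from g import *
o=get_obs();print(o["clock"],o["force"].round(2))
move_straight(W(-.125,0,.028+DZ),vel=.1)
move_straight(W(-.125,0,.25+DZ),vel=.2)
K=W(.03,0,0); a0=np.arctan2(K[1],K[0])+2.7
q=solve_ik(K+[0,0,.25+DZ],Q(a0)); print(q)
if abs(q[5]+2.7)<.1:
    move_gripper(.091); move_j(q); dwell(.2)
    b=get_obs(); h=move_straight(K+[0,0,.147+DZ],vel=.1,guard=8); print(h)
    b=get_obs(); print(b["clock"],b["force"].round(2),b["torque"].round(3))
    move_gripper(0,8); dwell(.1)
    o=get_obs(); print(o["clock"],o["tool_pos"],o["width"],o["grip_force"],(o["force"]-b["force"]).round(2),(o["torque"]-b["torque"]).round(3))
E
```

```text
14.4417 [-0.61 -0.09  0.11]
[ 1.25410759e-01  1.85245289e-01  1.91355811e+00 -4.44089210e-16
  1.04278925e+00 -2.73866901e+00]
False
20.3667 [-0.42  0.82  0.02] [0.106 0.116 0.007]
21.375 [0.59499979 0.09837743 0.12615566] 0.03386579534397165 7.988820970058441 [ 4.78 -1.9   0.07] [-0.321 -0.628 -0.031]
```

```bash
cat >> g.py <<'E'
B=np.array([-.42,.82,.02]); TB=.007
def meas(n=6):
    F=[];T=[]
    for _ in range(n):
        dwell(.02); o=get_obs(); F.append(o["force"]);T.append(o["torque"][2])
    return np.mean(F,0)-B,np.mean(T)-TB,o
E
python3 - <<'E'
from g import *
F,t,o=meas();print(F.round(2),t.round(3)); p=o["tool_pos"].copy()
p[0]+=.001; move_straight(p,vel=.01); F2,t,o=meas(); print(F2.round(2),t.round(3),o["tool_pos"]-p)
k=(F[0]-F2[0])/.001; print("stiff",k)
if 500<k<2e4:
    p[0]+=np.clip(F2[0]/k,-.003,.003); move_straight(p,vel=.01)
move_gripper(0,35); F,t,o=meas(); print(o["clock"],F.round(2),t.round(3),p,o["grip_force"],o["width"])
a=np.arctan2(*[2*np.prod(o["ee_rot"][1:3]),0][::1]) if 0 else None
q=o["joint_pos"]; al=q[0]-q[5]; z=p[2]
al-=.3; z-=.3*.00573
h=move_straight([p[0],p[1],z],vel=.00573*.6,frame=Q(al),guard=9)
F,t,o=meas(); print(h,o["clock"],F.round(2),round(t,3),o["joint_pos"][5],o["tool_pos"])
E
```

```text
[ 4.41 -2.08 -0.25] -0.011
[-0.06 -1.79  1.67] 0.005 [-3.79326231e-04  1.72029444e-06 -1.62438805e-04]
stiff 4463.62533827372
22.425 [-2.21 -1.48  1.12] -0.02 [0.59592315 0.09840747 0.12614597] 34.98943626880646 0.03326298042659027
False 23.175 [-0.42 -2.26 -0.23] 0.019 -2.4402440299388486 [0.59600423 0.09838291 0.12444412]
```

```bash
cat > turn.py <<'E'
from g import *
import json,sys
P=np.array([0.59592315,0.09840747,0.12614597]); 
F,t,o=meas(); q=o["joint_pos"]; al=q[0]-q[5]; al0=.1254+2.7387
al=al0-.3; P[2]-=.3*.00573; xy=P[:2].copy(); last=[F[2]]
while al>al0-5.0:
    turned=al0-al; s=.3 if turned<2.6 else .1
    al-=s; P[2]-=s*.00573; P[:2]+=np.clip(F[:2]/4460*.6,-.0007,.0007)
    if np.linalg.norm(P[:2]-xy)>.005: print("xy drift");break
    h=move_straight(P,vel=.00573*.7,frame=Q(al),guard=8)
    F,t,o=meas(4); print(h,round(al0-al,2),round(o["clock"],2),F.round(2),round(t,3),((P-o["tool_pos"])*1e3).round(2),round(o["joint_pos"][5],3))
    if h or abs(F[2]-np.mean(last[-4:]))>1.5 : break
    last.append(F[2])
json.dump([al,P.tolist()],open("st.json","w"))
E
python3 turn.py
```

```text
False 0.6 23.93 [ 2.12 -3.26 -0.21] -0.006 [-0.32  0.01 -0.12] -2.141
False 0.9 24.59 [ 3.08 -2.84 -0.45] -0.034 [-0.2  -0.01 -0.12] -1.842
False 1.2 25.26 [ 2.1  -2.66  0.06] -0.01 [-0.03  0.01 -0.06] -1.543
False 1.5 25.92 [ 1.3  -3.12  0.37] -0.002 [ 0.07  0.03 -0.  ] -1.244
False 1.8 26.57 [ 0.37 -3.08  0.77] -0.069 [0.18 0.02 0.04] -0.944
False 2.1 27.23 [-2.47 -3.95  0.89] -0.023 [0.3  0.03 0.11] -0.645
False 2.4 27.91 [-2.95 -2.24  0.97] 0.014 [ 0.16 -0.02  0.07] -0.346
False 2.7 28.57 [-3.34 -1.35  1.12] -0.011 [ 0.15 -0.05  0.04] -0.046
False 2.8 28.98 [-2.36 -0.36  0.46] -0.065 [-0.08 -0.09 -0.03] 0.053
False 2.9 29.36 [-1.19  0.24 -0.49] -0.095 [-0.16 -0.06 -0.06] 0.153
False 3.0 29.73 [-1.03  0.23 -0.11] -0.074 [-0.13 -0.03 -0.05] 0.252
False 3.1 30.09 [-0.5  -0.07 -0.38] -0.089 [-0.1  -0.01 -0.08] 0.352
False 3.2 30.45 [-1.25 -0.42 -0.31] -0.076 [-0.05 -0.   -0.06] 0.452
False 3.3 30.82 [-0.77  0.77 -0.23] -0.055 [-0.03 -0.04 -0.06] 0.552
False 3.4 31.18 [-1.01  0.67  0.24] -0.087 [-0.01 -0.01 -0.03] 0.653
False 3.5 31.55 [-0.92  0.97 -0.08] -0.099 [-0.    0.02 -0.02] 0.753
False 3.6 31.92 [-0.9  -0.2  -0.28] -0.091 [-0.01 -0.   -0.02] 0.853
False 3.7 32.28 [-1.67  1.34  0.26] -0.099 [-0.02 -0.05 -0.03] 0.953
False 3.8 32.66 [-0.73  0.16  1.54] -0.081 [-0.12  0.01 -0.09] 1.053
```

```bash
python3 - <<'E'
from g import *
F,t,o=meas(10); print("0",F.round(2),round(t,3),o["tool_pos"][2]); q=o["joint_pos"].copy()
for i in range(2):
    q[5]+=.05; move_j(q); F,t,o=meas(10); print(o["clock"],F.round(2),round(t,3),o["joint_pos"][5],o["tool_pos"][2],o["width"])
a=read_camera("scene")["pixels"][145:220,255:345]
cv2.imwrite("pics/g.png",cv2.resize(a,None,fx=7,fy=7,interpolation=cv2.INTER_CUBIC)[:,:,::-1])
E
```

```text
0 [-1.14  0.35  1.77] -0.05 0.10446575940542434
33.2417 [-1.41  0.97  1.82] 0.011 1.1038580711429056 0.10445790033838431 0.03336358584856671
33.6583 [-1.79  1.88  1.64] 0.014 1.153866802128565 0.10447380950730935 0.03321453196415095
```

View pics/g.png

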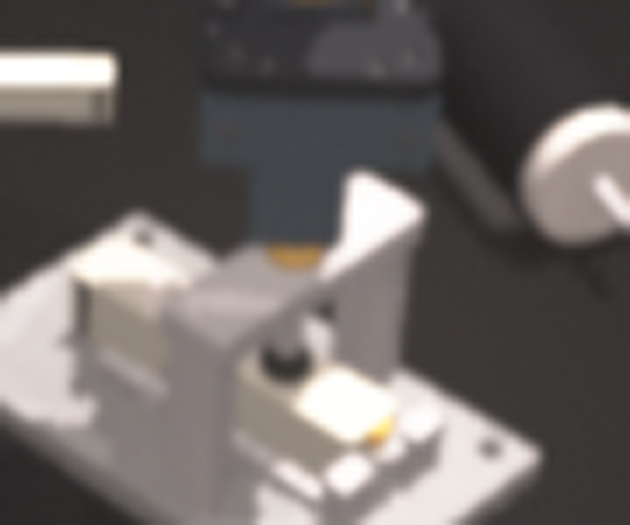

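The picture shows the foot on the sensor at crop (290,360). Turning in place left Fz unchanged, so contact is confirmed at about 3.77 rad. I'll turn to about 4.0 rad for a lift of about 1.35 mm, then let go.

```bash
python3 - <<'E'
from g import *
o=get_obs(); q=o["joint_pos"].copy(); q[5]=1.053+.205; move_j(q); F,t,o=meas(10); print(o["clock"],F.round(2),round(t,3),o["joint_pos"][5])
move_gripper(.07); o=get_obs(); p=o["tool_pos"]; print(o["width"],o["force"].round(2))
print(move_straight(p+[0,0,.13],vel=.12,guard=10)); dwell(.3)
o=get_obs(); print(o["clock"],o["force"].round(2),o["tool_pos"])
a=read_camera("scene")["pixels"][145:220,255:345]
cv2.imwrite("pics/h.png",cv2.resize(a,None,fx=7,fy=7,interpolation=cv2.INTER_CUBIC)[:,:,::-1])
E
```

```text
34.125 [-1.97  2.63  1.8 ] -0.095 1.2557431622071542
0.0699610142156741 [ 0.46 -0.24 -0.62]
False
36.375 [ 0.73 -0.65  0.67] [0.59420379 0.09553077 0.23411481]
```

View pics/h.png

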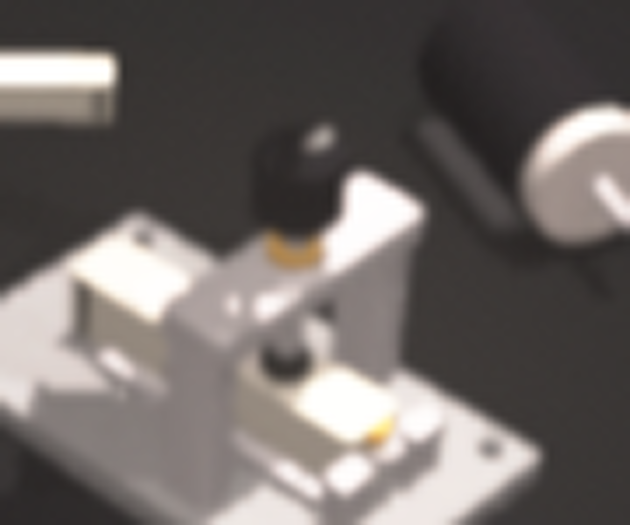

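The sensor is home, the foot is down on it, the knob has turned and dropped, and the gripper is clear.

```bash
python3 -c "
from bench import *
print(sign_off())"
```

```text
the job is handed in; nothing more can be done
None
```

I slid the sensor home, clamped it and handed the job in at about 36 s. The bush lift, worked out from the turn past contact and not measured directly, is about 1.3–1.4 mm (roughly 14 N). On the first push, a 21 mm error in the reported tool height sent the fingertips over the sensor's top without moving it; a light touch on the bench corrected that.

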